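# Balance a beam with two unequally filled tea tins

## Robot

A 6-joint arm with a two-finger parallel gripper is mounted at the origin on the work surface. World frame = base frame: x ahead of the robot, y to its left, z up, the work surface at z = 0. Lengths are in m, angles in rad, forces in N, time in s.
With the tool pointing down it reaches from about 0.35 to 0.925 m from the base axis. Payload 6.4 kg.
Tool frame: the origin (TCP) lies between the finger pads; the fingertips stand 22 mm ahead of it and the grasp point (between the pads) lies 3 mm ahead of it; z points along the fingers, x is the direction in which the jaws open and shut, and the axes are right-handed (so a half turn about z gives the same grasp; the last joint's range is limited). The gripper opens to 85 mm and grips with 20 to 120 N. Pads are 22 mm wide; open, the fingers measure 114 mm over their backs; the gripper's body (76 mm by 85 mm) begins 54 mm behind the grasp point. The pads swing forward as they close: fully open they stand 13 mm farther back than shut.
Start: joints at [-1.516, 0.245, 1.558, -0, 1.339, -0.174], TCP at [0.147, -0.633, 0.253] pointing down, gripper open.
Joint ranges: [-3.13, 3.13], [-1.02, 2.26], [0.13, 2.54], [-0.95, 4.09], [0.21, 2.88], [-2.74, 2.74]. Speed limits (rad/s): [2.57, 2.57, 3.14, 3.14, 3.14, 3.14].

## Interface

Orientations are given as a unit quaternion [w, x, y, z].
In Python, from workcell import env, cams, close_job gives the robot as it stands. The module is installed in compiled form; this text tells all that it offers.
- The arm moves only by the shell command python3 -m inch 'ROWS' [FORCE]. ROWS is JSON, a list of rows, each a list of 3 entries, a list of its own where there are three numbers: the opening in per cent of the stroke, from 0 (shut) to 100 (fully open), then the shift along the tool's x, y, z in m, then the turn, a rotation vector about the tool's x, y, z in degrees. In form: [[grip, [x, y, z], [ax, ay, az]], ...]. A call has 1 to 10 rows; each row is the pose to reach, as a shift and turn from the pose commanded when the call began, along the tool's axes at that moment; what a row does not reach only later rows make up. A row lasts 1/12 s, in which the tool goes at most 41.7 mm and 7.16 degrees, less where a joint would pass 70% of its speed; a pose out of reach is approached as far as the arm can. A call with a gripper value outside its range is refused whole. The fingers move at their own pace and stop on an object; FORCE is the grip in N (left out, the last holds). Time passes only in rows, so rows that repeat a pose let the fingers close. It gives the time, the measured TCP pose, the force and the opening at its end, in the units of the state.
- env.observe(): the state, without advancing time (a new reading comes with each control period).
- cams.snapshot(name): name is "scene" or "top"; returns the picture (384x512x3 uint8, red, green, blue); there is no depth.
- cams.camera_params(name): a dict with "camera_matrix" (3x3 intrinsics, pixels), "rvec" (rotation vector, rad) and "tvec" (3), from world to camera coordinates, as OpenCV has them. Camera axes: x right, y down, z forward; pixel columns grow to the right and rows downward; lengths in m; the calibration is good to about 2 mm. A picture is of the moment at which its call begins. camera_params takes no time and is no camera call.
- close_job(): hands the job in, once; it reports no verdict.
The state is a dict: "time": time; "joint_positions": joint angles; "dq": joint speeds; "effort": joint torques, N m; "position": TCP position; "tcp_rot": TCP orientation; "contact_force": force on the tool from outside, world axes, zero at the start; "moment": the same for the moment, N m; "finger_gap": finger opening in m.
Only numpy, scipy, OpenCV 4.12 (cv2) and the standard library are available. Lean on these libraries where they do the work, as an engineer would, in place of code of your own. Each camera call takes 0.05 s, during which the arm holds its last target.

## Task

The two closed tea tins under the ends of the wooden beam hold different amounts. Lift the beam a little at trial points to find where it balances, then set it across the notch of the green stand at that point and let go, so that it stays level by itself with both tins clear of the table. Do not drop the beam or let it tip steeply, and leave everything else where it is.

Things in the scene. Friction and masses are not known exactly. Their poses are not given: they have to be found in the camera images.
- beam: wooden beam 372 mm long (x), 16 mm thick (y), 50 mm high, with a brass tin 71 mm across and 55 mm high fixed under each end. Origin midway between the tins, level with their undersides (on the table at the start); x along the beam to tin a, z up. Underside of the wood at z = 55 mm, top at 105 mm. Grip it across its thickness, from above, anywhere along it. It weighs 0.3 to 0.95 kg in all.
- beam_mid (a point): middle of the beam's top face. The balance point lies up to 75 mm from the middle, on either side, and differs from start to start. The centre of mass lies about 5 to 20 mm below the underside of the wood: on the stand an unbalanced beam tips until the heavy tin rests on the table, slowly if nearly balanced, and does not slide off.
- end_a (a point): centre of the underside of the tin at the beam's +x end, 150 mm from the middle. The two tins look alike; each weighs 0.1 to 0.4 kg.
- end_b (a point): centre of the underside of the tin at the beam's -x end, 150 mm from the middle
- stand: fixed stand: dark steel foot 130 x 70 x 12 mm, green upright 42 mm (x) x 22 mm (y), with a flat seat on top 85 mm above the table between two low cheeks. Origin at the centre of the foot's underside; the beam is to lie along the stand's y axis, either end first.
- seat (a point): centre of the flat seat, 85 mm above the table. The seat is 22 mm long along the stand's y; the cheeks at x = -17 and +17 mm lean outwards, leave 26 to 35 mm between them for the beam and rise 11 mm above the seat. With the beam on the seat, the tins' undersides are 30 mm above the table.
- ball_a: bystander: ball of pressed tea, 100 mm across, 75 mm high, origin under its centre
- ball_b: bystander: ball of pressed tea, 90 mm across, 70 mm high, origin under its centre
- cake_a: bystander: round flat tea cake, 120 mm across, 28 mm high, origin under its centre
- caddy: bystander: small brass caddy, 68 mm across, 70 mm high, origin under its centre
- brush: bystander: hand brush, 180 mm long, lying on the table

How it is judged:
On the way:
1. the beam has been lifted level, both tins clear of the table (height (world z) of each of end_a, end_b above 0.01 m and angle between beam's own z axis and vertical below 0.1 rad), for 0.2 s.
At the end, for the whole second after the job is handed in: The beam rests by itself on the stand's seat between the cheeks (underside within 5 mm of the seat, centre line within 13 mm of the seat's centre, seat within 110 mm of the beam's middle), level within 4 degrees, at rest, with the undersides of both tins at least 15 mm above the table (angle between beam's own z axis and vertical below 0.07 rad and height (world z) of each of end_a, end_b above 0.015 m and contact force between beam and stand above 1 N and z of seat in the frame of beam between 0.05 and 0.06 m and y of seat in the frame of beam between -0.013 and 0.013 m and x of seat in the frame of beam between -0.11 and 0.11 m and linear speed of beam below 0.02 m/s and angular speed of beam below 0.1 rad/s); the robot touches nothing.
It fails at once if the beam tips by more than 20 degrees (angle between beam's own z axis and vertical above 0.35 rad).
It fails at once if the beam is dropped (falls faster than 0.4 m/s out of the fingers) (linear speed of beam above 0.4 m/s and contact force between beam and the fingers below 0.1 N).
It fails at once if a bystander is moved by more than 30 mm (distance of any of ball_a, ball_b, cake_a, caddy, brush from where it was at the start of the episode above 0.03 m).
It also fails if it takes over 61 s, if anything falls off the work surface, if the arm or the gripper's body presses on something with over 40 N, if the wrist force passes 120 N, or if a joint passes its speed limit or range.

## Working session

There is one attempt and no reset: what is moved stays moved. The work goes in short steps, Python scripts to look and compute and a shell command to move; the robot and the scene stay as the last step left them, time stands still between calls to the robot, and variables do not carry over. Pictures are saved under pics/ and viewed, and the job is handed in when it is done.

```bash
mkdir -p pics
python3 - <<'E'
from workcell import env,cams
import cv2
for n in("scene","top"):
    im=cams.snapshot(n); cv2.imwrite(f"pics/{n}0.png",im[:,:,::-1])
    p=cams.camera_params(n); print(n,p)
print(env.observe())
E
```

```text
scene {'camera_matrix': array([[379.46116723,   0.        , 256.8434063 ],
       [  0.        , 379.46116723, 193.71947371],
       [  0.        ,   0.        ,   1.        ]]), 'rvec': array([ 1.97239668,  1.21486513, -0.58427116]), 'tvec': array([-0.28158437, -0.26381627,  1.46782901])}
top {'camera_matrix': array([[407.46182973,   0.        , 254.63892814],
       [  0.        , 407.46182973, 193.56526177],
       [  0.        ,   0.        ,   1.        ]]), 'rvec': array([ 2.18528294, -2.18365384,  0.0792582 ]), 'tvec': array([0.0237029 , 0.56475286, 1.30259466])}
{'time': 0.1, 'joint_positions': array([-1.51610435e+00,  2.45763389e-01,  1.55890330e+00, -3.41119579e-05,
        1.33871242e+00, -1.74115152e-01]), 'dq': array([ 0.00013986, -0.00132075, -0.0024051 , -0.00167999, -0.00056289,
        0.0009371 ]), 'effort': array([-1.45819655e-05, -4.30674255e+01, -3.27128470e+01, -5.46030549e-05,
        2.87316820e-03,  2.04181759e-05]), 'position': array([ 0.14739269, -0.63258383,  0.25227222]), 'tcp_rot': array([-6.57159351e-04,  7.83205782e-01, -6.21761935e-01, -6.05203012e-04]), 'contact_force': array([-0.08833856,  0.46824743,  0.27855036]), 'moment': array([-0.01620707,  0.0308019 , -0.04652751]), 'finger_gap': 0.08563791423599222}
```

View pics/scene0.png

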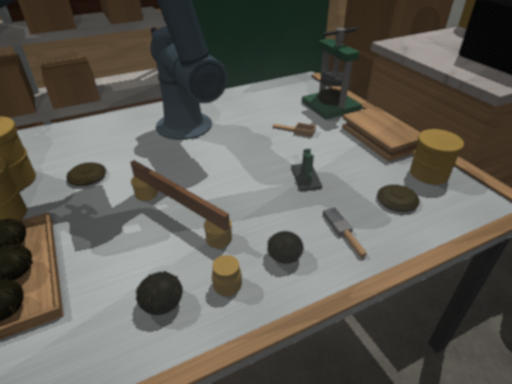

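View pics/top0.png

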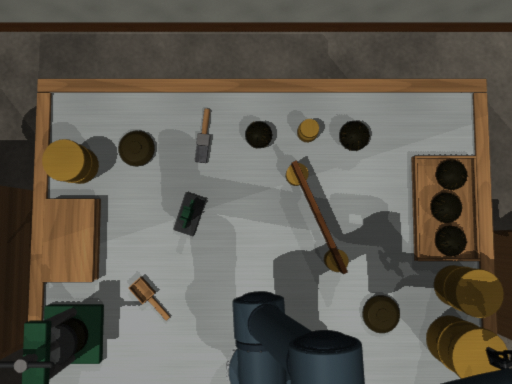

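The scene view shows the beam with its two tins at (145,187) and (218,233), the stand at (307,170), and the bystanders around them. In the top view the beam runs from (297,163) to (344,270) and the stand is at (190,213). Next I'll measure both.

```bash
cat > h.py <<'E'
import numpy as np,cv2
from workcell import env,cams
from scipy.spatial.transform import Rotation as R
def ray(n,uv,z):
    p=cams.camera_params(n);K=p["camera_matrix"];M=cv2.Rodrigues(np.array(p["rvec"]))[0];t=np.array(p["tvec"]).ravel()
    c=-M.T@t; d=M.T@np.linalg.solve(K,np.array([uv[0],uv[1],1.]))
    return c+d*(z-c[2])/d[2]
def proj(n,P):
    p=cams.camera_params(n)
    return cv2.projectPoints(np.array(P,float).reshape(-1,1,3),np.array(p["rvec"]),np.array(p["tvec"]),p["camera_matrix"],None)[0][:,0]
def beammask(im):
    h=cv2.cvtColor(im,cv2.COLOR_RGB2HSV); return cv2.inRange(h,(0,90,30),(14,255,200))
E
python3 - <<'E'
from h import *
im=cv2.imread("pics/top0.png")[:,:,::-1].copy()
h=cv2.cvtColor(im,cv2.COLOR_RGB2HSV)
for uv in [(320,215),(310,190),(297,175),(335,262),(187,215),(200,200),(190,213)]: print(uv,im[uv[1],uv[0]],h[uv[1],uv[0]])
a=cv2.resize(im[145:285,270:370],None,fx=4,fy=4,interpolation=cv2.INTER_NEAREST)
b=cv2.resize(im[180:250,160:220],None,fx=8,fy=8,interpolation=cv2.INTER_NEAREST)
c=np.zeros((560,400+390,3),np.uint8);c[:,:400]=a;c[:560,400:]=b[:560,:390]
cv2.imwrite("pics/crop0.png",c[:,:,::-1])
s=cv2.imread("pics/scene0.png")
cv2.imwrite("pics/crop1.png",cv2.resize(s[140:200,280:335],None,fx=8,fy=8,interpolation=cv2.INTER_CUBIC))
E
```

```text
(320, 215) [72 43 23] [ 12 174  72]
(310, 190) [73 59 47] [14 91 73]
(297, 175) [47 28 14] [ 13 179  47]
(335, 262) [39 29 11] [ 19 183  39]
(187, 215) [26 54 36] [ 71 132  54]
(200, 200) [16 16 16] [ 0  0 16]
(190, 213) [ 8 17 11] [ 70 135  17]
```

View pics/crop0.png

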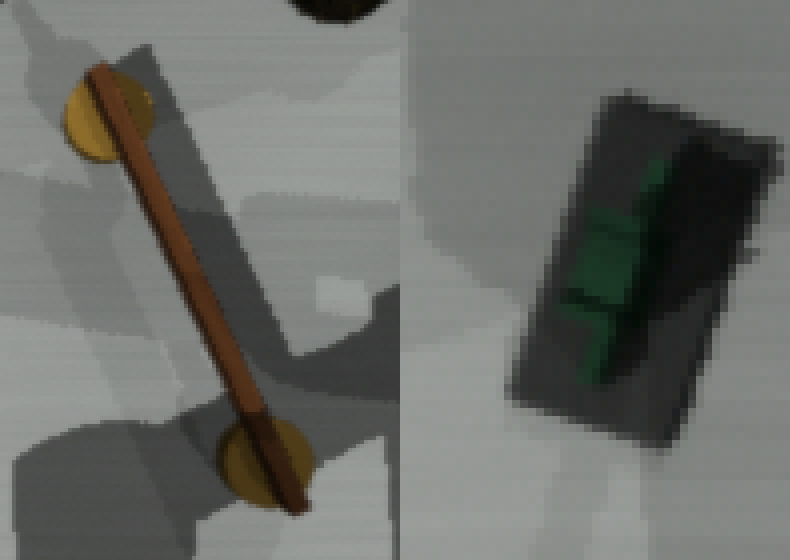

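View pics/crop1.png

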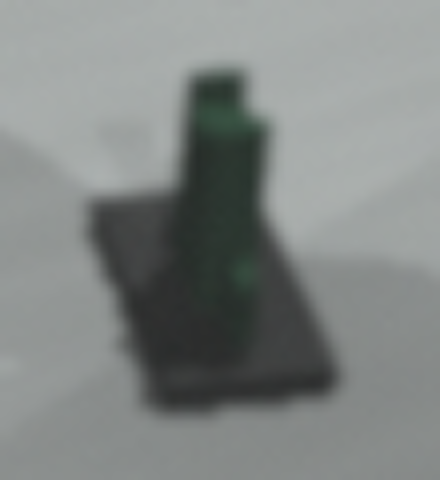

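Run:
```python
from h import *
im=cv2.imread("pics/top0.png")[:,:,::-1].copy()
p=cams.camera_params("top");M=cv2.Rodrigues(p["rvec"])[0];print("cam",-M.T@p["tvec"])
C=[(608,95),(778,140),(668,450),(508,400)]
f=np.array([ray("top",((x-400)/8+160-.5,y/8+180-.5),0.012) for x,y in C]);print("foot",f,f.mean(0))
for i in range(4): d=f[(i+1)%4]-f[i];print(np.linalg.norm(d),np.degrees(np.arctan2(d[1],d[0])))
# green: seat/cheeks
h=cv2.cvtColor(im,cv2.COLOR_RGB2HSV)
g=cv2.inRange(h,(55,90,12),(90,255,255));g[:180]=0;g[250:]=0;g[:,:160]=0;g[:,230:]=0
ys,xs=np.nonzero(g);print("green",len(xs),ray("top",(xs.mean(),ys.mean()),.085))
# expected
m=cv2.inRange(h,(0,110,25),(16,255,130));m[:140]=0;m[290:]=0;m[:,:285]=0;m[:,355:]=0
n,l,s,c=cv2.connectedComponentsWithStats(m);k=1+np.argmax(s[1:,4]);print(s[k])
ys,xs=np.nonzero(l==k)
r=cv2.minAreaRect(np.c_[xs,ys].astype(np.float32));print(r)
# ends from crop
for e in [((88,72),(106,65)),((290,514),(308,508))]:
    q=np.mean(e,0)/4+np.array([270,145])-.5;print("end",q,ray("top",q,.105))
```

```text
cam [0.46886284 0.02409969 1.34009228]
foot [[0.57236226 0.2501637  0.012     ]
 [0.55398741 0.18052126 0.012     ]
 [0.42801116 0.22395427 0.012     ]
 [0.44815923 0.28913411 0.012     ]] [0.50063001 0.23594333 0.012     ]
0.07202571979578654 -104.78041238552126
0.13325329566034438 160.97727086560977
0.06822284178864346 72.82283826383168
0.13017329980117315 -17.419966736023223
green 195 [0.49914816 0.23181484 0.085     ]
[292 161  55 112 749]
((318.8286437988281, 217.0313720703125), (121.74112701416016, 7.191616058349609), 65.6005630493164)
end [293.75  161.625] [ 0.65657   -0.0953512  0.105    ]
end [344.25 272.25] [ 0.32234431 -0.24463114  0.105     ]
```

Run:
```python
from h import *
def box(c,th,L,W,z):
    th=np.radians(th);u=np.array([np.cos(th),np.sin(th)]);v=np.array([-u[1],u[0]])
    return [list(np.array(c)+a*L/2*u+b*W/2*v)+[z] for a,b in[(1,1),(1,-1),(-1,-1),(-1,1)]]
B=box((.4895,-.170),24.07,.372,.016,.105)
S=box((.4995,.235),-18.0,.130,.070,.012); T=box((.4995,.235),-18.0,.026,.022,.085)
out=[]
for n,(x,y,w,h_),k in [("top",(150,140,220,150),3),("scene",(110,130,230,130),3)]:
    im=cv2.imread(f"pics/{n}0.png")[y:y+h_,x:x+w];im=cv2.resize(im,None,fx=k,fy=k,interpolation=cv2.INTER_CUBIC)
    for P in(B,S,T):
        q=((proj(n,P)-[x,y]+.5)*k).round().astype(int);cv2.polylines(im,[q],True,(0,0,255),1)
    cv2.imwrite(f"pics/ov_{n}.png",im)
```

```text
(no output)
```

View pics/ov_top.png

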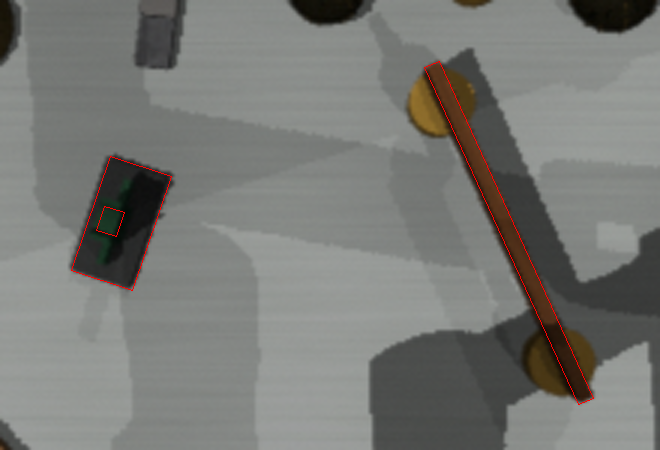

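View pics/ov_scene.png

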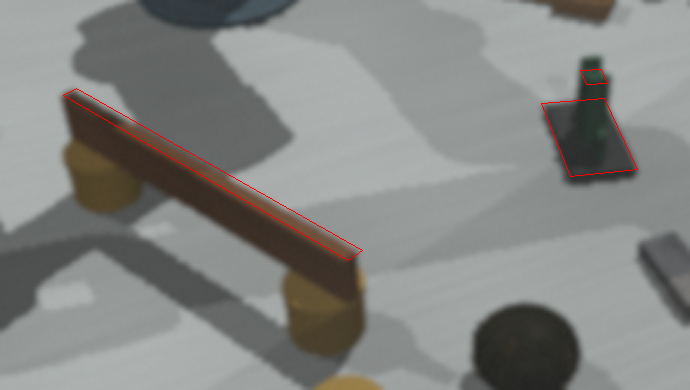

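```bash
cat >> h.py <<'E'
def goto(pos,yaw):
    """shift in tool axes and rotvec(deg) from the measured pose to pos / tool pointing down with tool x at yaw deg"""
    s=env.observe();q=s["tcp_rot"];A=R.from_quat([q[1],q[2],q[3],q[0]])
    y=np.radians(yaw);X=np.array([np.cos(y),np.sin(y),0]);Z=np.array([0,0,-1.]);B=R.from_matrix(np.c_[X,np.cross(Z,X),Z])
    print("now",s["time"],s["position"].round(4),"yaw",np.degrees(np.arctan2(*A.as_matrix()[[1,0],0])).round(2),"tilt",np.degrees(np.arccos(-A.as_matrix()[2,2])).round(2),"F",s["contact_force"].round(2),"M",s["moment"].round(3),"gap",round(s["finger_gap"],4))
    print("shift",A.inv().apply(np.array(pos)-s["position"]).round(4),"turn",np.degrees((A.inv()*B).as_rotvec()).round(2))
E
python3 - <<'E'
from h import *
print("tcp px",proj("top",[[.147,-.633,.25],[.147,-.633,0]]),proj("scene",[[.147,-.633,.25]]))
print("cakes",ray("top",(137,148),.02),ray("top",(381,313),.02),"board",ray("top",(99,200),.03),ray("top",(99,282),.03))
for uv in((58,160),(78,160)): print("can",ray("top",uv,0.1))
print("right cans base",ray("scene",(10,210),0),ray("top",(450,285),0),ray("top",(445,340),0))
goto((.4895,-.170,.2),-65.93)
E
```

```text
tcp px [[506.19596273 346.95178875]
 [458.4302737  323.44911287]] [[-43.39147011 117.81594778]]
cakes [0.71409787 0.40949179 0.02      ] [ 0.18419137 -0.3780677   0.02      ] board [0.54289517 0.52526371 0.03      ] [0.28227528 0.51785616 0.03      ]
can [0.66181743 0.62784099 0.1       ]
can [0.66186348 0.56644602 0.1       ]
right cans base [ 0.25170904 -0.59989609  0.        ] [ 0.26923662 -0.60998549  0.        ] [ 0.09484433 -0.58798829  0.        ]
now 0.1 [ 0.1474 -0.6326  0.2523] yaw -76.89 tilt 0.1 F [-0.09  0.47  0.28] M [-0.016  0.031 -0.047] gap 0.0856
shift [-0.3728 -0.4381  0.0531] turn [ -0.03   0.1  -10.96]
```

```bash
python3 -m inch '[[100,[0,0,-0.06],[0,0,0]],[100,[0,0,-0.06],[0,0,0]],[100,[-0.373,-0.438,-0.05],[0,0,-10.96]],[100,[-0.373,-0.438,-0.05],[0,0,-10.96]],[100,[-0.373,-0.438,-0.05],[0,0,-10.96]],[100,[-0.373,-0.438,-0.05],[0,0,-10.96]],[100,[-0.373,-0.438,-0.05],[0,0,-10.96]],[100,[-0.373,-0.438,-0.05],[0,0,-10.96]],[100,[-0.373,-0.438,-0.05],[0,0,-10.96]],[100,[-0.373,-0.438,-0.05],[0,0,-10.96]]]' 100; python3 -c "
from h import *
goto((.4895,-.170,.2),-65.93)"
```

```text
time: 0.93
position: [0.3462, -0.363, 0.3071]
tcp_rot: [-0.0, 0.839, -0.544, -0.0]
contact_force: [0.7, -0.3, -0.2]
finger_gap: 0.0856
now 0.9333 [ 0.3462 -0.363   0.3071] yaw -65.96 tilt 0.03 F [ 0.68 -0.29 -0.22] M [-0.007 -0.022  0.011] gap 0.0856
shift [-0.1179 -0.2095  0.1071] turn [-0.    0.03 -0.03]
```

```bash
python3 -m inch '[[100,[-0.118,-0.209,0.08],[0,0,0]],[100,[-0.118,-0.209,0.08],[0,0,0]],[100,[-0.118,-0.209,0.08],[0,0,0]],[100,[-0.118,-0.209,0.08],[0,0,0]],[100,[-0.118,-0.209,0.08],[0,0,0]],[100,[-0.118,-0.209,0.08],[0,0,0]],[100,[-0.118,-0.209,0.08],[0,0,0]],[100,[-0.118,-0.209,0.08],[0,0,0]],[100,[-0.118,-0.209,0.08],[0,0,0]]]'; python3 -c "
from h import *
goto((.4895,-.170,.097),-65.93)
for n in ('top','scene'): cv2.imwrite('pics/a_%s.png'%n,cams.snapshot(n)[:,:,::-1])"
```

```text
time: 1.68
position: [0.4881, -0.1722, 0.2274]
tcp_rot: [0.0, 0.839, -0.544, -0.0]
contact_force: [-0.4, 0.4, 0.6]
finger_gap: 0.0852
now 1.6833 [ 0.4881 -0.1722  0.2274] yaw -65.89 tilt 0.03 F [-0.39  0.45  0.56] M [ 0.062 -0.045  0.004] gap 0.0852
shift [-0.0014 -0.0022  0.1304] turn [0.03 0.   0.04]
```

View pics/a_scene.png

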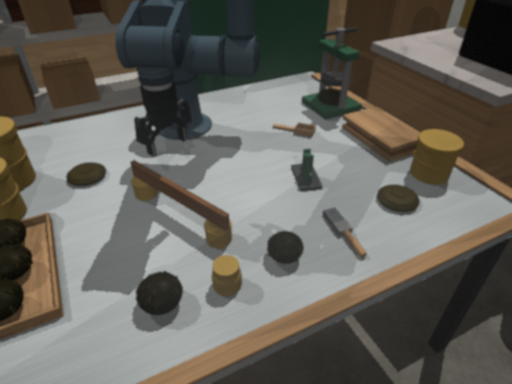

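```bash
python3 -c "
from h import *
print(proj('scene',[[.488,-.172,.227],[.488,-.172,.105]]),proj('top',[[.488,-.172,.227]]))
print(env.observe()['position'])"
```

```text
[[168.10011517 144.81302831]
 [174.94991342 184.5572791 ]] [[326.51407534 216.18830343]]
[ 0.48800297 -0.17330343  0.22809803]
```

View pics/a_top.png

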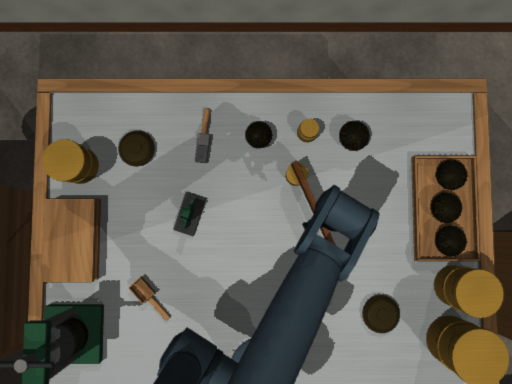

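The gripper is over the beam's middle: its fingers at (145,145) and (185,135) in the scene view straddle the TCP's projected pixel (168,145). Descending.

```bash
python3 -m inch '[[100,[-0.001,-0.003,0.04],[0,0,0]],[100,[-0.001,-0.003,0.08],[0,0,0]],[100,[-0.001,-0.003,0.11],[0,0,0]],[100,[-0.001,-0.003,0.131],[0,0,0]],[100,[-0.001,-0.003,0.131],[0,0,0]],[100,[-0.001,-0.003,0.131],[0,0,0]],[100,[-0.001,-0.003,0.131],[0,0,0]]]'; python3 -c "
from h import *
goto((.4895,-.170,.097),-65.93)
im=cams.snapshot('scene')[130:260,90:260,::-1];cv2.imwrite('pics/b.png',cv2.resize(im,None,fx=4,fy=4))"
```

```text
time: 2.37
position: [0.4916, -0.1715, 0.0986]
tcp_rot: [-0.0, 0.839, -0.545, 0.002]
contact_force: [0.8, -0.0, 0.2]
finger_gap: 0.0856
now 2.3667 [ 0.4916 -0.1715  0.0986] yaw -66.01 tilt 0.2 F [ 0.84 -0.03  0.21] M [-0.026 -0.038  0.016] gap 0.0856
shift [-0.0022  0.0013  0.0016] turn [-0.11 -0.16 -0.08]
```

View pics/b.png

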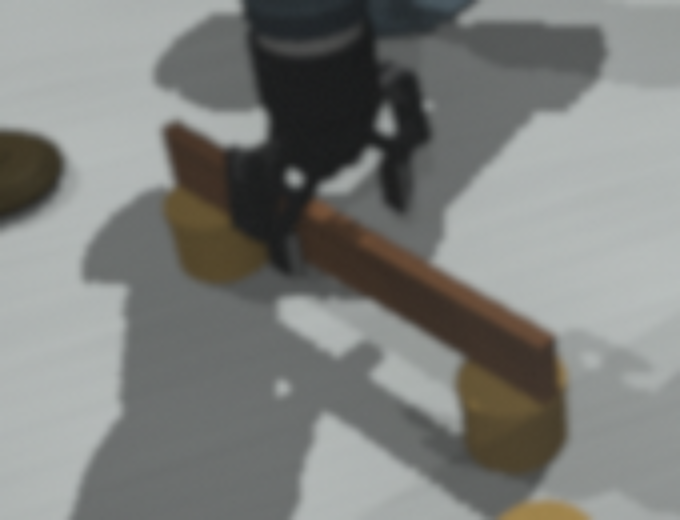

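The jaws straddle the beam, one finger on each side. Closing.

```bash
python3 -m inch '[[0,[0,0,0],[0,0,0]],[0,[0,0,0],[0,0,0]],[0,[0,0,0],[0,0,0]],[0,[0,0,0],[0,0,0]],[0,[0,0,0],[0,0,0]],[0,[0,0,0],[0,0,0]],[0,[0,0,0],[0,0,0]],[0,[0,0,0],[0,0,0]],[0,[0,0,0],[0,0,0]],[0,[0,0,0],[0,0,0]]]' 100;  python3 -c "
from h import *
goto((.4895,-.170,.115),-65.93)"
```

```text
time: 3.25
position: [0.4909, -0.1702, 0.0967]
tcp_rot: [0.0, 0.839, -0.544, 0.0]
contact_force: [1.5, -1.6, 0.6]
finger_gap: 0.0148
now 3.25 [ 0.4909 -0.1702  0.0967] yaw -65.92 tilt 0.05 F [ 1.51 -1.59  0.6 ] M [-0.2   -0.204  0.072] gap 0.0148
shift [-0.0007  0.0012 -0.0183] turn [-0.02 -0.04  0.01]
```

Now a slow trial lift of 12 mm.

```bash
python3 -m inch '[[0,[0,0,-0.003],[0,0,0]],[0,[0,0,-0.006],[0,0,0]],[0,[0,0,-0.009],[0,0,0]],[0,[0,0,-0.012],[0,0,0]],[0,[0,0,-0.012],[0,0,0]],[0,[0,0,-0.012],[0,0,0]],[0,[0,0,-0.012],[0,0,0]],[0,[0,0,-0.012],[0,0,0]],[0,[0,0,-0.012],[0,0,0]]]';  cat > m.py <<'E'
from h import *
Fs=[];Ms=[]
for i in range(6):
    s=env.observe();Fs.append(s["contact_force"]);Ms.append(s["moment"]);im=cams.snapshot("scene")
F=np.mean(Fs,0);M=np.mean(Ms,0);print("F",F.round(2),"M",M.round(3),"sd",np.std(Fs,0).round(2),np.std(Ms,0).round(3))
W=-F[2]; u=np.array([np.cos(np.radians(24.07)),np.sin(np.radians(24.07))])
r=np.array([M[1],-M[0]])/W; print("W",W,"r",r,"along beam(+x)",r@u)
goto((.4895,-.17,.115),-65.93)
import sys
cv2.imwrite("pics/%s.png"%sys.argv[1],cv2.resize(im[100:260,90:340,::-1],None,fx=3,fy=3))
E
python3 m.py c
```

```text
time: 4.0
position: [0.4904, -0.1699, 0.1083]
tcp_rot: [0.0, 0.839, -0.544, -0.0]
contact_force: [0.6, 0.3, -5.8]
finger_gap: 0.0145
F [-0.03  0.19 -5.5 ] M [-0.036  0.09   0.016] sd [0.42 0.36 0.32] [0.041 0.017 0.038]
W 5.497733994743232 r [0.01640887 0.00648224] along beam(+x) 0.017625880728788696
now 4.3 [ 0.4906 -0.1699  0.1085] yaw -65.93 tilt 0.0 F [-0.47 -0.15 -5.38] M [-0.05   0.041  0.039] gap 0.0145
shift [-0.0004  0.001  -0.0065] turn [ 0.  0. -0.]
```

View pics/c.png

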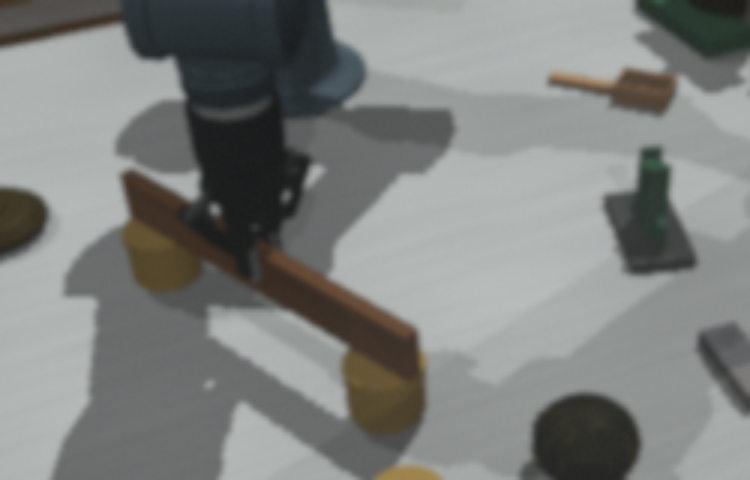

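The near end rose about 15 mm and the far end only about 4 mm, so the far tin is heavier. I'll set it down and regrip about 35 mm toward the far end.

```bash
python3 -m inch '[[0,[0,0,0.004],[0,0,0]],[0,[0,0,0.008],[0,0,0]],[0,[0,0,0.011],[0,0,0]],[0,[0,0,0.0115],[0,0,0]],[0,[0,0,0.0115],[0,0,0]],[0,[0,0,0.0115],[0,0,0]]]' && python3 -m inch '[[40,[0,0,0],[0,0,0]],[40,[0,0,0],[0,0,0]],[40,[0,0,0],[0,0,0]],[40,[0,0,0],[0,0,0]],[40,[0,-0.015,0],[0,0,0]],[40,[0,-0.035,0],[0,0,0]],[40,[0,-0.035,0],[0,0,0]],[40,[0,-0.035,0],[0,0,0]],[40,[0,-0.035,0],[0,0,0]]]' && python3 m.py d
```

```text
time: 4.8
position: [0.4905, -0.1699, 0.0969]
tcp_rot: [-0.0, 0.839, -0.544, -0.0]
contact_force: [-0.1, 0.2, -5.5]
finger_gap: 0.0146
time: 5.55
position: [0.5222, -0.1557, 0.097]
tcp_rot: [0.0, 0.839, -0.544, -0.0]
contact_force: [-0.9, -0.8, -0.3]
finger_gap: 0.0344
F [-0.36 -0.51 -0.13] M [-0.021  0.006 -0.002] sd [0.68 0.24 0.47] [0.008 0.008 0.018]
W 0.1344589760245011 r [0.04574019 0.15516098] along beam(+x) 0.10504576341958771
now 5.85 [ 0.5222 -0.1558  0.097 ] yaw -65.96 tilt 0.01 F [ 0.13  0.2  -0.34] M [ 0.025 -0.01   0.037] gap 0.0341
shift [-0.0004  0.0356 -0.018 ] turn [ 0.01  0.   -0.03]
```

View pics/d.png

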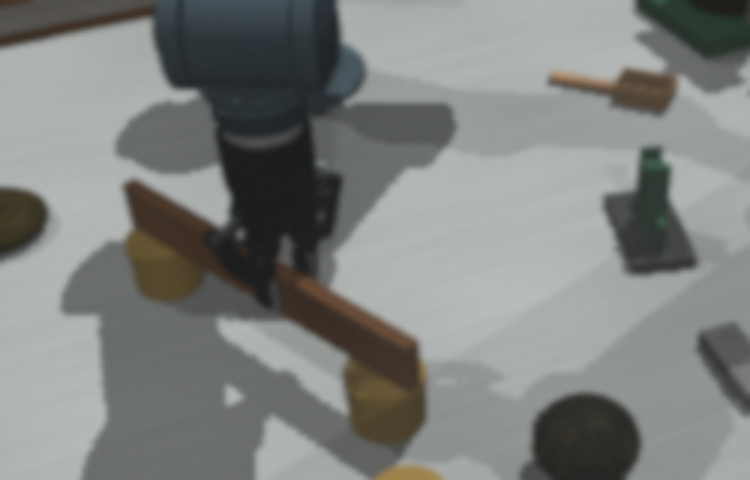

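Comparing views c and d, both beam ends moved by about the same 3 px. So the first lift was in fact level, with weight about 5.5 N and the balance point about 18 mm toward the far end. I'll lift here for a second moment reading on the other side.

```bash
python3 -m inch '[[0,[0,0,0],[0,0,0]],[0,[0,0,0],[0,0,0]],[0,[0,0,0],[0,0,0]],[0,[0,0,0],[0,0,0]],[0,[0,0,0],[0,0,0]],[0,[0,0,-0.004],[0,0,0]],[0,[0,0,-0.008],[0,0,0]],[0,[0,0,-0.012],[0,0,0]],[0,[0,0,-0.012],[0,0,0]],[0,[0,0,-0.012],[0,0,0]]]' && python3 -m inch '[[0,[0,0,0],[0,0,0]],[0,[0,0,0],[0,0,0]],[0,[0,0,0],[0,0,0]]]' && python3 m.py e && python3 m.py e
```

```text
time: 6.68
position: [0.5225, -0.1555, 0.1089]
tcp_rot: [-0.0, 0.839, -0.544, -0.0]
contact_force: [0.4, -0.1, -5.5]
finger_gap: 0.0142
time: 6.93
position: [0.5224, -0.1555, 0.1087]
tcp_rot: [0.0, 0.839, -0.544, -0.0]
contact_force: [0.3, -0.1, -5.9]
finger_gap: 0.0147
F [ 0.11 -0.27 -5.66] M [ 0.052 -0.119  0.001] sd [0.28 0.18 0.51] [0.026 0.012 0.033]
W 5.658323843682969 r [-0.02108671 -0.00910217] along beam(+x) -0.02296551907934176
now 7.2333 [ 0.5225 -0.1557  0.109 ] yaw -65.93 tilt 0.0 F [-0.44  0.09 -5.57] M [ 0.005 -0.132  0.032] gap 0.0144
shift [-0.0004  0.036  -0.006 ] turn [-0.  0. -0.]
F [-0.4  -0.32 -6.  ] M [ 0.039 -0.128  0.024] sd [0.4  0.64 0.38] [0.036 0.02  0.015]
W 5.998404798538721 r [-0.02139143 -0.00656222] along beam(+x) -0.022207817072291188
now 7.5333 [ 0.5225 -0.1557  0.109 ] yaw -65.93 tilt 0.0 F [-0.32 -0.17 -6.05] M [ 0.029 -0.162  0.035] gap 0.0147
shift [-0.0004  0.036  -0.006 ] turn [ 0.  0. -0.]
```

View pics/e.png

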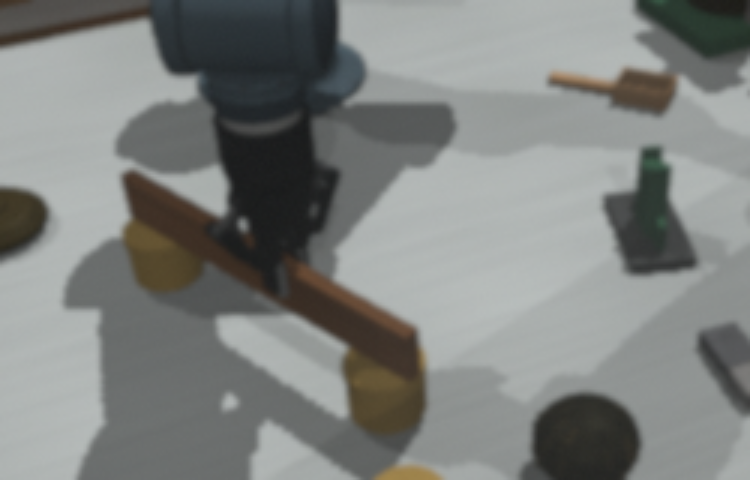

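The moment is +0.097 N·m at the first grip and −0.13 N·m 35 mm further, so the balance point is about 15 mm from the first grip, 20 mm back from here. Setting down and regripping there.

```bash
python3 -m inch '[[0,[0,0,0.004],[0,0,0]],[0,[0,0,0.008],[0,0,0]],[0,[0,0,0.0115],[0,0,0]],[0,[0,0,0.012],[0,0,0]],[0,[0,0,0.012],[0,0,0]],[0,[0,0,0.012],[0,0,0]]]' && python3 -m inch '[[40,[0,0,0],[0,0,0]],[40,[0,0,0],[0,0,0]],[40,[0,0,0],[0,0,0]],[40,[0,0,0],[0,0,0]],[40,[0,0.020,0],[0,0,0]],[40,[0,0.020,0],[0,0,0]],[40,[0,0.020,0],[0,0,0]],[40,[0,0.020,0],[0,0,0]]]' && python3 -m inch '[[0,[0,0,0],[0,0,0]],[0,[0,0,0],[0,0,0]],[0,[0,0,0],[0,0,0]],[0,[0,0,0],[0,0,0]],[0,[0,0,0],[0,0,0]],[0,[0,0,-0.004],[0,0,0]],[0,[0,0,-0.010],[0,0,0]],[0,[0,0,-0.018],[0,0,0]],[0,[0,0,-0.02],[0,0,0]],[0,[0,0,-0.02],[0,0,0]]]' && python3 -m inch '[[0,[0,0,0],[0,0,0]],[0,[0,0,0],[0,0,0]],[0,[0,0,0],[0,0,0]]]' && python3 m.py f && python3 m.py f
```

```text
time: 8.03
position: [0.5227, -0.1558, 0.0973]
tcp_rot: [0.0, 0.839, -0.544, 0.0]
contact_force: [-0.6, -0.6, -0.4]
finger_gap: 0.0142
time: 8.7
position: [0.5047, -0.1639, 0.0973]
tcp_rot: [-0.0, 0.839, -0.544, 0.0]
contact_force: [0.5, -0.6, -0.3]
finger_gap: 0.0341
time: 9.53
position: [0.5046, -0.164, 0.1178]
tcp_rot: [-0.0, 0.839, -0.544, 0.001]
contact_force: [0.5, 0.7, -5.9]
finger_gap: 0.0142
time: 9.78
position: [0.504, -0.1637, 0.1166]
tcp_rot: [0.0, 0.839, -0.544, -0.0]
contact_force: [-0.3, -0.1, -5.9]
finger_gap: 0.0142
F [-0.34  0.15 -5.84] M [ 0.003 -0.003 -0.011] sd [0.15 0.28 0.26] [0.024 0.013 0.045]
W 5.835574061425877 r [-0.00050282 -0.00044338] along beam(+x) -0.0006399301122822111
now 10.0833 [ 0.5042 -0.1638  0.1169] yaw -65.93 tilt 0.01 F [ 0.35  0.38 -5.46] M [ 0.045  0.025 -0.012] gap 0.0144
shift [-0.0003  0.016   0.0019] turn [0.01 0.01 0.  ]
F [-0.13  0.06 -5.81] M [ 0.02   0.01  -0.001] sd [0.3  0.23 0.36] [0.037 0.019 0.019]
W 5.805777092486873 r [ 0.00164367 -0.00348736] along beam(+x) 7.842607622975531e-05
now 10.3833 [ 0.5043 -0.1638  0.117 ] yaw -65.93 tilt 0.0 F [-0.41 -0.44 -5.26] M [ 0.026  0.033 -0.068] gap 0.0149
shift [-0.0004  0.016   0.002 ] turn [-0. -0. -0.]
```

View pics/f.png

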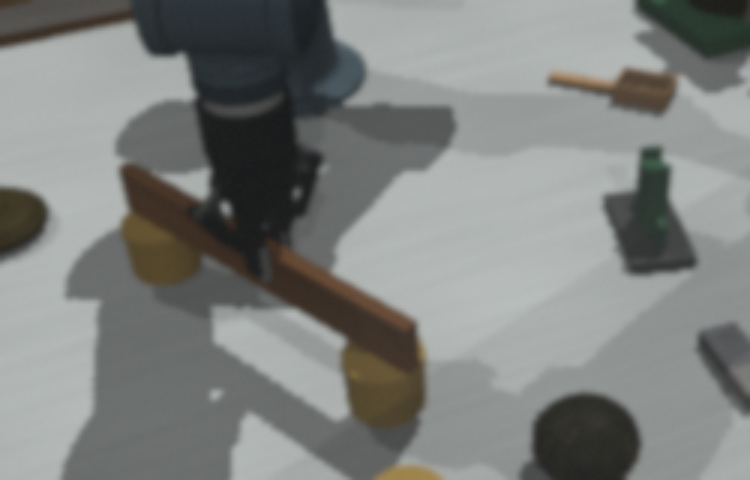

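The beam hangs level in view f, with a residual moment of about 0 and both tins about 20 mm clear. Next I'll check the stand from the scene view before carrying the beam over.

Run:
```python
from h import *
C=[(92,200),(262,197),(338,374),(150,395)]
f=np.array([ray("scene",(x/8+280-.5,y/8+140-.5),0.012) for x,y in C]);print(f.round(4),f.mean(0))
for i in range(4): d=f[(i+1)%4]-f[i];print(np.linalg.norm(d),np.degrees(np.arctan2(d[1],d[0])))
# fresh top view of stand (arm shadow different)
im=cams.snapshot("top")
cv2.imwrite("pics/g.png",np.hstack([cv2.resize(im[185:245,165:215,::-1],None,fx=8,fy=8,interpolation=cv2.INTER_CUBIC)]))
goto((.4995,.235,.23),-18)
```

```text
[[0.4309 0.2233 0.012 ]
 [0.4604 0.2863 0.012 ]
 [0.5729 0.2468 0.012 ]
 [0.5519 0.1766 0.012 ]] [0.50402938 0.23324452 0.012     ]
0.06957032797152247 64.9442255422245
0.11926216196177819 -19.34155352570851
0.07323266091535256 -106.69511138190283
0.12962998625718974 158.92117122826468
now 10.4333 [ 0.5043 -0.1638  0.117 ] yaw -65.93 tilt 0.0 F [-0.57 -0.55 -6.38] M [-0.006 -0.05  -0.031] gap 0.0143
shift [-0.3661 -0.1583 -0.113 ] turn [ -0.    -0.   -47.93]
```

View pics/g.png

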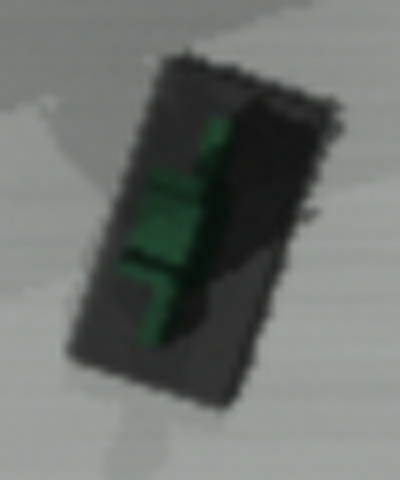

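Run:
```python
from h import *
g=lambda x,y:(x/8+165-.5,y/8+185-.5)
f=np.array([ray("top",g(x,y),0.012) for x,y in [(165,52),(340,100),(230,408),(70,352)]]);print(f.mean(0))
for i in range(4): d=f[(i+1)%4]-f[i];print(np.linalg.norm(d),np.degrees(np.arctan2(d[1],d[0])))
print("seat",ray("top",g(165,228),.085),"cheeks mid",ray("top",g(166,224),.092))
```

```text
[0.50194832 0.23565872 0.012     ]
0.07433248131320676 -105.29101242199839
0.13249555869032636 160.85738871555807
0.06901588668636142 70.90580504801721
0.1276646496086159 -16.831238860505625
seat [0.49991623 0.23802149 0.085     ] cheeks mid [0.50127245 0.23646583 0.092     ]
```

```bash
python3 -m inch '[[0,[0,0,-0.02],[0,0,0]],[0,[0,0,-0.04],[0,0,0]],[0,[0,0,-0.065],[0,0,0]],[0,[0,0,-0.09],[0,0,0]],[0,[0,0,-0.103],[0,0,0]],[0,[0,0,-0.103],[0,0,0]]]' && python3 -c "
from h import *
goto((.501,.236,.22),-18)"
```

```text
time: 10.93
position: [0.5063, -0.1649, 0.2242]
tcp_rot: [-0.0, 0.839, -0.544, 0.004]
contact_force: [1.8, 0.0, -5.2]
finger_gap: 0.0145
now 10.9333 [ 0.5063 -0.1649  0.2242] yaw -65.93 tilt 0.47 F [ 1.8   0.03 -5.15] M [-0.035 -0.174 -0.002] gap 0.0145
shift [-0.3682 -0.1587  0.0026] turn [ -0.1   -0.47 -47.93]
```

```bash
python3 -m inch '[[0,[-0.010,-0.004,0],[0,0,-1.5]],[0,[-0.027,-0.012,0],[0,0,-4]],[0,[-0.047,-0.021,0],[0,0,-6.5]],[0,[-0.070,-0.031,0],[0,0,-9]],[0,[-0.093,-0.041,0],[0,0,-12]],[0,[-0.117,-0.051,0],[0,0,-15]],[0,[-0.140,-0.061,0],[0,0,-18]],[0,[-0.162,-0.071,0],[0,0,-21]],[0,[-0.177,-0.077,0],[0,0,-23]],[0,[-0.183,-0.080,0],[0,0,-24]]]' && python3 -c "
from h import *
goto((.501,.236,.22),-18)"
```

```text
time: 11.77
position: [0.5009, 0.0386, 0.2176]
tcp_rot: [-0.0, 0.935, -0.356, -0.002]
contact_force: [0.3, -0.9, -6.1]
finger_gap: 0.0142
now 11.7667 [0.5009 0.0386 0.2176] yaw -41.66 tilt 0.26 F [ 0.27 -0.9  -6.05] M [-0.033  0.065  0.033] gap 0.0142
shift [-0.1311 -0.1475 -0.002 ] turn [  0.04   0.26 -23.66]
```

```bash
python3 -m inch '[[0,[-0.008,-0.008,0],[0,0,-1.4]],[0,[-0.020,-0.022,0],[0,0,-3.5]],[0,[-0.037,-0.040,0],[0,0,-6.5]],[0,[-0.054,-0.059,0],[0,0,-9.5]],[0,[-0.071,-0.077,0],[0,0,-12.5]],[0,[-0.088,-0.096,0],[0,0,-15.5]],[0,[-0.105,-0.115,0],[0,0,-18.6]],[0,[-0.121,-0.132,0],[0,0,-21.5]],[0,[-0.131,-0.143,0],[0,0,-23.3]],[0,[-0.135,-0.1475,0],[0,0,-23.9]]]' && python3 -m inch '[[0,[0,0,0],[0,0,0]],[0,[0,0,0],[0,0,0]],[0,[0,0,0],[0,0,0]]]' && python3 -c "
from h import *
goto((.501,.236,.22),-18)
for n in ('top','scene'): cv2.imwrite('pics/h_%s.png'%n,cams.snapshot(n)[:,:,::-1])"
```

```text
time: 12.6
position: [0.5001, 0.2375, 0.2189]
tcp_rot: [0.0, 0.988, -0.155, -0.001]
contact_force: [1.5, -0.4, -5.8]
finger_gap: 0.0148
time: 12.85
position: [0.5008, 0.2348, 0.2196]
tcp_rot: [0.0, 0.988, -0.157, -0.0]
contact_force: [1.0, -0.6, -5.9]
finger_gap: 0.0147
now 12.85 [0.5008 0.2348 0.2196] yaw -18.12 tilt 0.06 F [ 0.96 -0.57 -5.87] M [ 0.045 -0.025 -0.003] gap 0.0147
shift [-0.0002 -0.0012 -0.0004] turn [ 0.05  0.03 -0.12]
```

View pics/h_top.png

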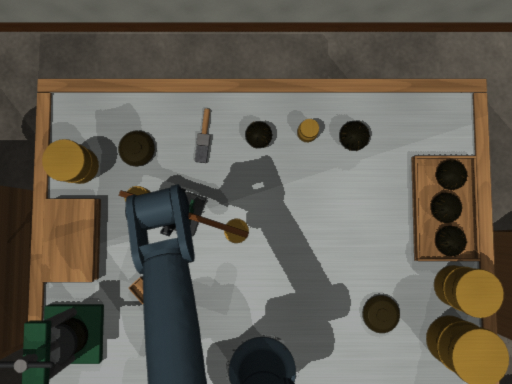

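View pics/h_scene.png

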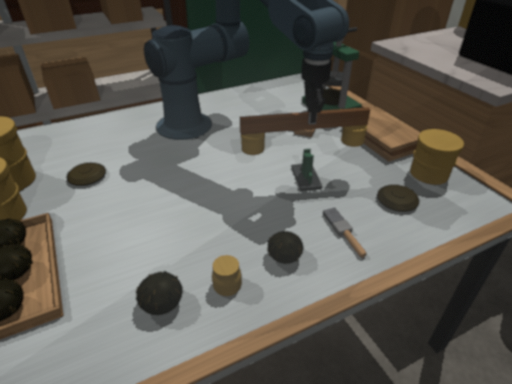

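The beam is level above the stand. The scene view shows its ends at (241,125) and (368,118), with the stand at (307,165) under the gripper. I'll descend to just above the cheeks and look again.

```bash
python3 -m inch '[[0,[0,-0.001,0.015],[0,0,0]],[0,[0,-0.001,0.035],[0,0,0]],[0,[0,-0.001,0.055],[0,0,0]],[0,[0,-0.001,0.070],[0,0,0]],[0,[0,-0.001,0.075],[0,0,0]],[0,[0,-0.001,0.075],[0,0,0]],[0,[0,-0.001,0.075],[0,0,0]]]' && python3 -c "
from h import *
goto((.501,.236,.127),-18)
im=cams.snapshot('scene');cv2.imwrite('pics/i.png',cv2.resize(im[110:210,230:380,::-1],None,fx=5,fy=5,interpolation=cv2.INTER_CUBIC))"
```

```text
time: 13.53
position: [0.5017, 0.2365, 0.1457]
tcp_rot: [-0.0, 0.988, -0.157, 0.0]
contact_force: [-0.1, 0.4, -5.5]
finger_gap: 0.0147
now 13.5333 [0.5017 0.2365 0.1457] yaw -18.07 tilt 0.06 F [-0.13  0.41 -5.46] M [-0.039 -0.027  0.014] gap 0.0147
shift [-0.0005  0.0007  0.0187] turn [-0.03 -0.05 -0.07]
```

View pics/i.png

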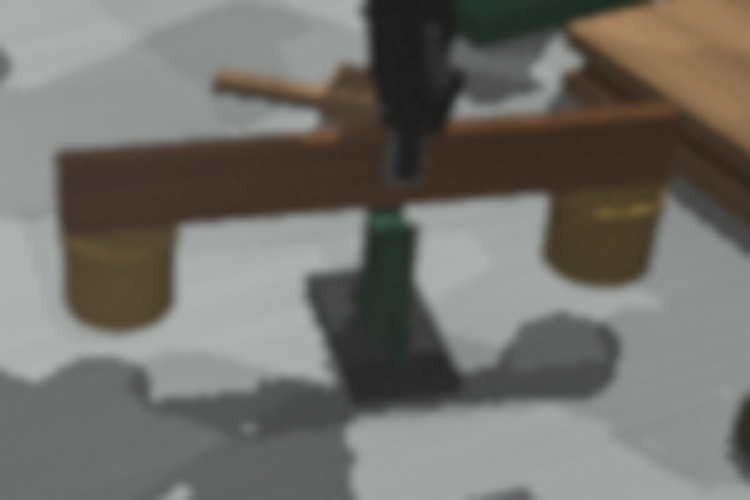

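The beam is level just above the notch, with the front cheek at (395,220) and the finger at (403,165) directly above it. Lowering slowly.

```bash
python3 -m inch '[[0,[0,0,0.004],[0,0,0]],[0,[0,0,0.008],[0,0,0]],[0,[0,0,0.012],[0,0,0]],[0,[0,0,0.015],[0,0,0]],[0,[0,0,0.015],[0,0,0]],[0,[0,0,0.015],[0,0,0]]]' && python3 -c "
from h import *
goto((.501,.236,.127),-18)" && python3 -m inch '[[0,[0,0,0.001],[0,0,0]],[0,[0,0,0.002],[0,0,0]],[0,[0,0,0.003],[0,0,0]],[0,[0,0,0.003],[0,0,0]],[0,[0,0,0.003],[0,0,0]]]' && python3 m.py j
```

```text
time: 14.08
position: [0.5009, 0.2368, 0.1296]
tcp_rot: [0.0, 0.988, -0.157, -0.0]
contact_force: [-0.3, 0.3, -5.6]
finger_gap: 0.0146
now 14.0833 [0.5009 0.2368 0.1296] yaw -18.02 tilt 0.04 F [-0.26  0.32 -5.6 ] M [-0.013 -0.048  0.012] gap 0.0146
shift [0.0004 0.0007 0.0026] turn [ 0.02  0.04 -0.02]
time: 14.5
position: [0.5014, 0.2369, 0.1275]
tcp_rot: [-0.0, 0.988, -0.157, 0.0]
contact_force: [-1.7, -0.1, -2.8]
finger_gap: 0.0146
F [-1.19 -0.21 -1.58] M [-0.009  0.248 -0.007] sd [0.31 0.4  0.82] [0.025 0.032 0.014]
W 1.5750739824453017 r [0.1575993 0.0059121] along beam(+x) 0.1463069616605155
now 14.8 [0.5014 0.2369 0.1274] yaw -18.03 tilt 0.03 F [-1.29  0.24 -0.03] M [-0.031  0.307 -0.016] gap 0.0144
shift [0.1147 0.3906 0.0124] turn [-3.00e-02 -2.00e-02  4.79e+01]
```

```bash
python3 -c "
from h import *
im=cams.snapshot('scene');cv2.imwrite('pics/k.png',cv2.resize(im[130:200,270:350,::-1],None,fx=8,fy=8,interpolation=cv2.INTER_CUBIC))
im=cams.snapshot('top');cv2.imwrite('pics/l.png',cv2.resize(im[170:260,130:260,::-1],None,fx=5,fy=5,interpolation=cv2.INTER_CUBIC))"
```

```text
(no output)
```

View pics/k.png

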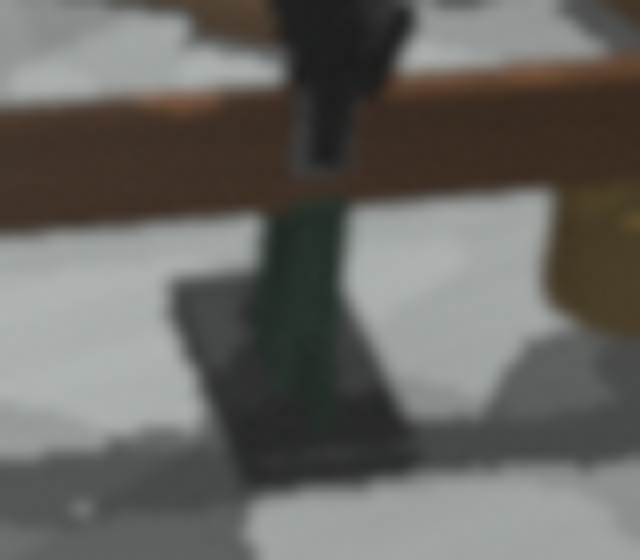

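View pics/l.png

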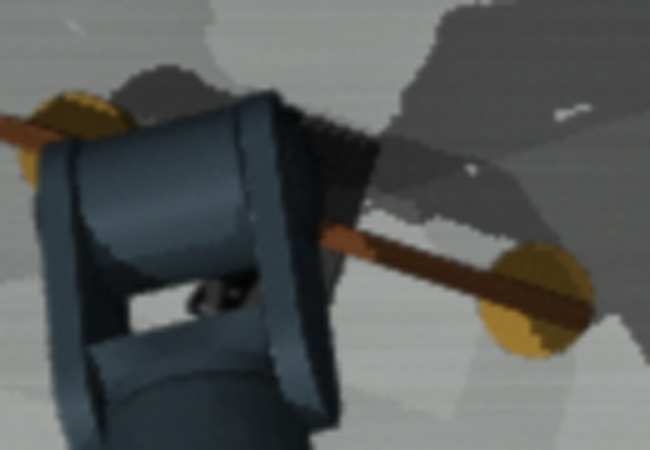

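Run:
```python
from h import *
c=np.array([.501,.236]);u=np.array([np.cos(np.radians(-18)),np.sin(np.radians(-18))])
g=lambda P:((proj('scene',P)-[270,130]+.5)*8).round(0)
for d in(0.003,.008,.013): print("under edge at lateral",d,g([[*(c+u*d),z] for z in(.085,.090,.096)]).tolist())
for d in(.013,.017,.021): print("cheek top",d,g([[*(c+u*d),.096],[*(c+u*d),.085]]).tolist())
for d in(0,.008): print("top edge",d,g([[*(c+u*d),.135],[*(c+u*d),.146]]).tolist())
```

```text
under edge at lateral 0.003 [[308.0, 210.0], [310.0, 198.0], [311.0, 185.0]]
under edge at lateral 0.008 [[312.0, 217.0], [313.0, 206.0], [314.0, 192.0]]
under edge at lateral 0.013 [[315.0, 224.0], [316.0, 213.0], [318.0, 199.0]]
cheek top 0.013 [[318.0, 199.0], [315.0, 224.0]]
cheek top 0.017 [[321.0, 205.0], [318.0, 230.0]]
cheek top 0.021 [[323.0, 211.0], [321.0, 236.0]]
top edge 0 [[318.0, 91.0], [320.0, 65.0]]
top edge 0.008 [[323.0, 102.0], [326.0, 76.0]]
```

The contact height is as expected: TCP 0.1275 m puts the underside at about 0.0855 m, and the weight is now on the seat. There's about −1.2 N of side force, so I'll nudge 1.5 mm away from the front cheek and recheck.

```bash
python3 -m inch '[[0,[-0.001,0,-0.0005],[0,0,0]],[0,[-0.0015,0,-0.0005],[0,0,0]],[0,[-0.0015,0,0.0],[0,0,0]],[0,[-0.0015,0,0.0],[0,0,0]]]' && python3 m.py n
```

```text
time: 15.23
position: [0.5, 0.2372, 0.1274]
tcp_rot: [-0.0, 0.988, -0.157, 0.0]
contact_force: [-0.1, -1.4, 0.6]
finger_gap: 0.0147
F [-0.22 -1.29  1.71] M [-0.228  0.093 -0.001] sd [0.3  0.26 0.67] [0.042 0.026 0.025]
W -1.7052753705690062 r [-0.05479773 -0.13366633] along beam(+x) -0.10454909222878704
now 15.5333 [0.5    0.2372 0.1275] yaw -18.03 tilt 0.04 F [ 0.11 -1.38  2.07] M [-0.263  0.123 -0.048] gap 0.0141
shift [0.116  0.3905 0.0125] turn [-3.00e-02 -3.00e-02  4.79e+01]
```

```bash
python3 -m inch '[[22,[0,0,0],[0,0,0]],[26,[0,0,0],[0,0,0]],[28,[0,0,0],[0,0,0]],[30,[0,0,0],[0,0,0]],[30,[0,0,0],[0,0,0]],[30,[0,0,0],[0,0,0]]]' && python3 m.py o
```

```text
time: 16.03
position: [0.4997, 0.2373, 0.127]
tcp_rot: [-0.0, 0.988, -0.157, -0.0]
contact_force: [0.6, 0.6, 0.6]
finger_gap: 0.0257
F [ 0.03  0.1  -0.08] M [ 0.002 -0.014  0.016] sd [0.53 0.45 0.37] [0.024 0.035 0.039]
W 0.0770843590871961 r [-0.18203667 -0.02114501] along beam(+x) -0.17483223220185948
now 16.3333 [0.4997 0.2373 0.127 ] yaw -18.03 tilt 0.0 F [-0.46 -0.91  0.72] M [ 0.007 -0.006  0.018] gap 0.0256
shift [0.1164 0.3904 0.012 ] turn [ 0.   0.  47.9]
```

View pics/o.png

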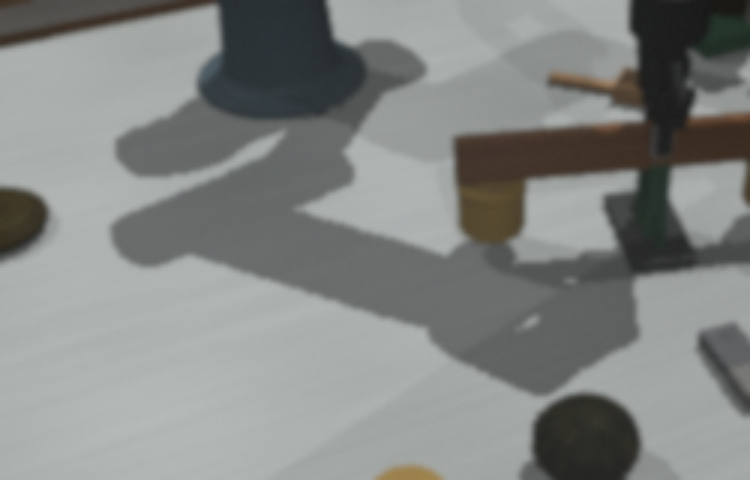

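The beam stays level with the jaws open at zero contact force. Withdrawing upward slowly.

```bash
python3 -m inch '[[45,[0,0,0],[0,0,0]],[45,[0,0,0],[0,0,0]],[45,[0,0,-0.01],[0,0,0]],[45,[0,0,-0.025],[0,0,0]],[45,[0,0,-0.045],[0,0,0]],[45,[0,0,-0.07],[0,0,0]],[45,[0,0,-0.10],[0,0,0]],[45,[0,0,-0.14],[0,0,0]],[45,[0,0,-0.15],[0,0,0]],[45,[0,0,-0.15],[0,0,0]]]' && python3 -m inch '[[45,[0,0,0],[0,0,0]],[45,[0,0,0],[0,0,0]],[45,[0,0,0],[0,0,0]],[45,[0,0,0],[0,0,0]],[45,[0,0,0],[0,0,0]],[45,[0,0,0],[0,0,0]],[45,[0,0,0],[0,0,0]],[45,[0,0,0],[0,0,0]],[45,[0,0,0],[0,0,0]],[45,[0,0,0],[0,0,0]]]' && python3 -c "
from h import *
im=cams.snapshot('scene');cv2.imwrite('pics/p.png',cv2.resize(im[110:210,230:380,::-1],None,fx=5,fy=5,interpolation=cv2.INTER_CUBIC))
im=cams.snapshot('top');cv2.imwrite('pics/q.png',im[:,:,::-1])"
```

```text
time: 17.17
position: [0.5018, 0.2378, 0.2827]
tcp_rot: [-0.002, 0.988, -0.157, 0.005]
contact_force: [0.2, 0.3, -0.2]
finger_gap: 0.0383
time: 18.0
position: [0.4997, 0.2373, 0.2771]
tcp_rot: [-0.0, 0.988, -0.157, 0.0]
contact_force: [0.4, -0.4, -0.5]
finger_gap: 0.0385
```

View pics/p.png

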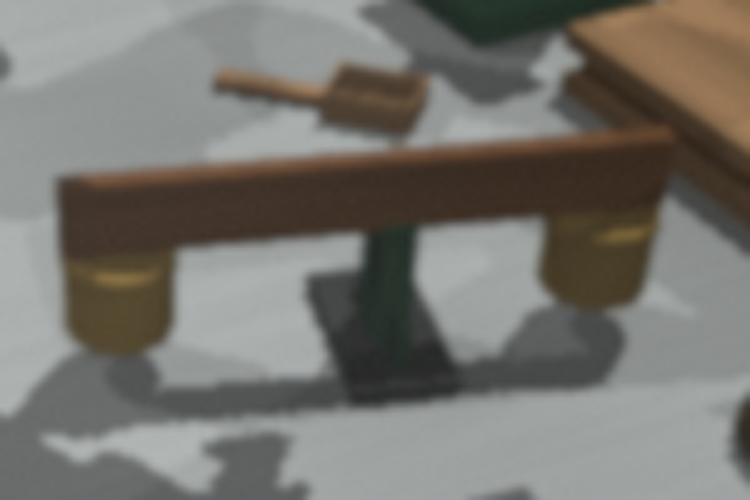

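View pics/q.png

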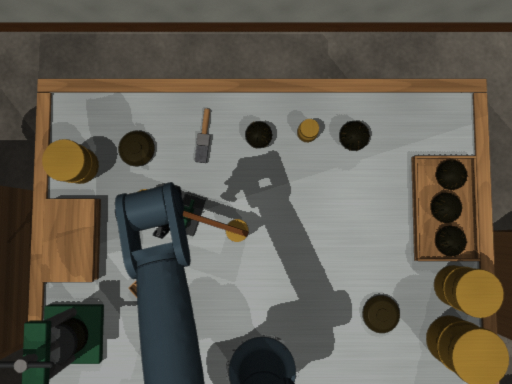

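Run:
```python
from h import *
im=cams.snapshot('scene')
a=im[140:165,295:325,::-1]
o=cv2.imread("pics/scene0.png")[140:165,295:325]
v=np.hstack([cv2.resize(cv2.convertScaleAbs(x,alpha=2.2),None,fx=12,fy=12,interpolation=cv2.INTER_NEAREST) for x in(o,a)])
cv2.imwrite("pics/r.png",v)
# beam edges in the scene: rows where brown starts and ends per column
for x in (250,265,280,295,308,320,335,350,360):
    col=im[:,x].astype(int)
    br=[y for y in range(125,175) if col[y,0]-col[y,2]>18 and col[y,0]-col[y,1]>10]
    print(x,br[0] if br else None,br[-1] if br else None)
c=np.array([.5,.2373]);u=np.array([np.cos(np.radians(-18)),np.sin(np.radians(-18))]);w=np.array([-u[1],u[0]])
for s in(-.16,-.1,0,.1,.16):
  print(s,[proj('scene',[[*(c+w*s+u*.008),z]])[0].round(1).tolist() for z in(.085,.096,.135,.146)])
```

```text
250 144 174
265 143 158
280 125 156
295 126 155
308 125 153
320 139 153
335 138 152
350 125 169
360 125 156
-0.16 [[256.1, 160.9], [256.1, 157.8], [256.1, 146.4], [256.1, 143.1]]
-0.1 [[276.0, 159.2], [276.2, 156.1], [276.6, 144.7], [276.7, 141.4]]
0 [[308.7, 156.3], [309.0, 153.2], [310.1, 142.0], [310.4, 138.7]]
0.1 [[340.6, 153.5], [341.1, 150.5], [342.9, 139.3], [343.5, 136.0]]
0.16 [[359.5, 151.9], [360.1, 148.8], [362.3, 137.7], [363.0, 134.4]]
```

View pics/r.png

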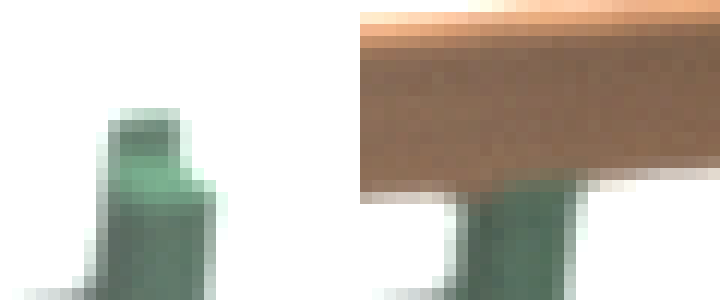

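The front face of the beam is partly hidden by the cheek (green overlap at about (310,155)). The edge rows match the seated prediction: underside 153–158, slope −6 px per 70 against −6.1 expected. Last, a check that nothing is drifting.

```bash
cat > s.py <<'E'
from h import *
import sys
cv2.imwrite(sys.argv[1],cams.snapshot('scene')[:,:,::-1])
E
python3 s.py pics/s1.png; for i in 1 2; do python3 -m inch '[[45,[0,0,0],[0,0,0]],[45,[0,0,0],[0,0,0]],[45,[0,0,0],[0,0,0]],[45,[0,0,0],[0,0,0]],[45,[0,0,0],[0,0,0]],[45,[0,0,0],[0,0,0]],[45,[0,0,0],[0,0,0]],[45,[0,0,0],[0,0,0]],[45,[0,0,0],[0,0,0]],[45,[0,0,0],[0,0,0]]]' | head -1; done; python3 s.py pics/s2.png
python3 - <<'E'
import cv2,numpy as np
a=cv2.imread('pics/s1.png').astype(int);b=cv2.imread('pics/s2.png').astype(int)
o=cv2.imread('pics/p.png')
d=abs(a-b).max(2);print(d[115:185,235:375].max(),(d>12).sum())
E
python3 -c "from workcell import close_job; print(close_job())"
```

```text
time: 19.03
time: 19.87
9 2
the job is handed in; nothing more can be done
None
```

The beam is resting by itself across the notch of the green stand, level and clear of the table, and I handed the job in at about 20 s of the 61 s allowed.

- **Finding the balance point:** I lifted the beam 12 mm at two points. At its middle the wrist moment was about +0.10 N·m, and 35 mm further toward the far end it was about −0.13 N·m, with a weight of about 5.8 N. That put the balance point about 15 mm from the middle, toward the far tin. A 20 mm lift there showed almost no moment (within 1 mm of balance).
- **Placing it:** I carried the beam over, turned it 48° and lowered it onto the seat. There was about 1.2 N of side force on contact, so I moved it 1.5 mm away from the front cheek. The side force then went away and the seat carried the full weight. I opened the jaws slowly and withdrew upward.
- **Last checks:** After release the wrist force was about zero. In the scene view the beam sits at seat height between the cheeks, level to about 1°. Two pictures about 1.7 s apart showed no movement around the beam. The bystanders look unmoved in the last top view, though I did not measure them.
- **Disagreements:** My first reading of the middle lift suggested the beam had tipped; comparing it with the set-down view showed it had been level. Before release, one picture suggested the beam might be sitting higher, on a cheek, but the contact height and the later close-up both showed it seated. The stand's position also differed by 3–4 mm between the two cameras, within what the cheeks allow.

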